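# Close the treat canister

## Task

Put the screw lid back on the treat canister: set it level on the open neck, ease it backwards (anticlockwise from above) until its thread drops into place, then screw it down clockwise until it is fully home on the rim and just snug, and let go. Do not force it on the thread or overtighten it, and leave the other things on the counter where they are.

Things in the scene. Friction and masses are not known exactly. Their poses are not given: they have to be found in the camera images.
- lid: Round steel screw lid, 102 mm across, 0.12-0.22 kg, lying bar up on the counter. Origin: centre of the skirt's lower edge, z up. Skirt and roof 24 mm high, roof 4 mm thick. On top an upright wooden finger bar, 64 mm long (along x), 14 mm thick (along y), from 24 to 52 mm above the origin.
- lid_grip (a point): Point inside the lid's finger bar, on the lid's axis, 46 mm above the lid's origin (6 mm below the bar's top): a good place for the TCP when gripping from above; axes as the lid's.
- lid_seat (a point): Centre of the underside of the lid's roof, 20 mm above the lid's origin; it meets the canister's rim when the lid is home.
- lid_lugs (a point): On the lid's axis at the height of its four equal lugs, 3 mm above the lid's origin. The lugs are inside the skirt, 90 degrees apart, 12 mm wide, 3.8 mm high, reaching in to 39.5 mm from the axis: the lid fits in any of four quarter turns.
- canister: White ceramic treat canister, 100 mm across, on a 130 mm square, 18 mm thick wooden plinth, fixed to the counter. Origin: centre of the plinth's underside, z up. Shoulder 105 mm up, then a steel neck 75 mm across with four right-hand thread ridges. The angle at which the threads start differs from canister to canister: it is NOT given by this orientation.
- mouth (a point): Centre of the canister's open rim, 134.2 mm above the counter. Let down at a chance angle the lid rests on the ridges, its roof 6 to 12 mm above the rim (or by luck drops in, to 4 to 5.1 mm). Then stops on the ridges mostly block clockwise turning; pressing does not help: turn anticlockwise (from above), at most 90 degrees.
- thread_top (a point): On the neck's axis, 7.2 mm below the rim, where the four ridges (88 mm across, 3 mm thick) start, 90 degrees apart; they fall 5 mm per rad clockwise. Turned back, the lid climbs 5 mm per rad and then, if followed down with a few newtons, drops 6 to 8 mm off the starts, its roof 4 to 5.1 mm above the rim; after 10 degrees of play a stop blocks more back-turning.
- thread_low (a point): On the neck's axis, 19 mm below the rim, near the ridges' lower ends. After the drop, 40 to 80 degrees of clockwise turning screws the lid down, 5 mm per rad, with 1 mm axial and 2 mm sideways play and under 0.2 N m, until the roof meets the rim and, 5 to 15 degrees later, it is snug (0.3 to 1 N m), stiffening 1 N m per 2.5 degrees; over 2 N m is too tight.
- bowl: Bystander: blue ceramic pet bowl, 110 mm across, 45 mm high; origin under its centre.
- carton: Bystander: white toy carton, 60 x 80 x 70 mm; origin under its centre.
- shampoo: Bystander: amber bottle, 52 mm across, 110 mm high; origin under its centre.
Mind the look-alikes: they are no part of the job. Of the things like the canister, leave any that is purple; of the rest the smaller one is meant.

How it is judged:
By the outcome, as a careful person would: the job done as asked, in the order asked, and still so for the second after the job is handed in, with the robot touching nothing.
It also fails if it takes over 67 s, if anything falls off the work surface, if the arm or the gripper's body presses on something with over 40 N, if the wrist force passes 120 N, or if a joint passes its speed limit or range.

## Robot

A 6-joint arm with a two-finger parallel gripper is mounted at the origin on the work surface. World frame = base frame: x ahead of the robot, y to its left, z up, the work surface at z = 0. Lengths are in m, angles in rad, forces in N, time in s.
With the tool pointing down it reaches from about 0.3 to 0.875 m from the base axis. Payload 6.4 kg.
Tool frame: the origin (TCP) lies between the finger pads, 19 mm behind the fingertips; this is the grasp point; z points along the fingers, y is the line along which they close (so a half turn about z gives the same grasp; the last joint's range is limited). The gripper opens to 85 mm and grips with 20 to 120 N. Pads are 22 mm wide; open, the fingers measure 114 mm over their backs; the gripper's body (76 mm by 85 mm) begins 54 mm behind the grasp point. The pads swing forward as they close: fully open they stand 13 mm farther back than shut.
Start: joints at [-1.493, 0.181, 1.607, -0, 1.354, -0.206], TCP at [0.161, -0.552, 0.25] pointing down, gripper open.
Joint ranges: [-2.99, 2.99], [-0.89, 2.07], [0.3, 2.58], [-1.14, 4.28], [0, 2.63], [-3.12, 3.12]. Speed limits (rad/s): [2.57, 2.57, 3.01, 3.14, 3.14, 3.14].

## Interface

Orientations are given as a unit quaternion [w, x, y, z].
In Python, from station import r gives the robot as it stands.
- The arm moves only by the tool play_rows, never from a script. Its argument "steps" is a list that holds one entry, the list of rows, each a list of 5 numbers: the shift along the tool's x, y, z each as a share of 0.5 m, from -1 to 1, then the turn about the tool's z as a share of pi rad, from -1 to 1, then the opening in per cent of the stroke, from 0 (shut) to 100 (fully open). In form: [[[x, y, z, yaw, fingers], ...]]. A call has 1 to 12 rows; each row is the pose to reach, as a shift and turn from the pose commanded when the call began, along the tool's axes at that moment, turning the shorter way round; what a row does not reach only later rows make up. A row lasts 1/8 s, in which the tool goes at most 62.5 mm and 10.7 degrees, less where a joint would pass 70% of its speed; a pose out of reach is approached as far as the arm can. A call with a number of a shift or a turn outside -1 to 1 is refused whole. A call with a gripper value outside its range is refused whole. The fingers move at their own pace and stop on an object; "force" is the grip in N (left out, the last holds). Time passes only in rows, so rows that repeat a pose let the fingers close. It gives the time, the measured TCP pose, the force, the opening and the grip force at its end, in the units of the state.
- r.get_state(): the state, without advancing time (a new reading comes with each control period).
- r.read_camera(name): name is "side" or "top" or "wrist"; returns (picture, depth): 420x560x3 uint8, red, green, blue; 420x560 float32, m along the optical axis (not along the pixel's ray), 0 where there is no reading.
- r.camera_model(name): a dict with "intrinsics" (3x3 intrinsics, pixels), "R" (3x3) and "t" (3): a world point X has camera coordinates R X + t. Camera axes: x right, y down, z forward; pixel columns grow to the right and rows downward; lengths in m; the calibration is good to about 2 mm. The wrist camera is an equidistant fisheye: a pixel r from the principal point sees the ray r / f radians off the axis. A picture is of the moment at which its call begins: read the wrist's pose just before it. camera_model takes no time and is no camera call; for the wrist camera it gives the pose at the moment of the call.
- r.hand_in(): hands the job in; it is judged then, once.
The state is a dict: "time": time; "qpos": joint angles; "qvel": joint speeds; "joint_torque": joint torques, N m; "position": TCP position; "eef_rot": TCP orientation; "contact_force": force on the tool from outside, world axes, zero at the start; "ft_torque": the same for the moment, N m; "finger_gap": finger opening in m; "grip_force": force on a finger pad.
Only numpy, scipy, OpenCV 4.12 (cv2) and the standard library are available. Lean on these libraries where they do the work, as an engineer would, in place of code of your own. Each camera call takes 0.05 s, during which the arm holds its last target. There are 200 camera calls.

## Working session

There is one attempt and no reset: what is moved stays moved. The work goes in short steps, Python scripts to look and compute and a tool call to move; the robot and the scene stay as the last step left them, time stands still between calls to the robot, and variables do not carry over. Pictures are saved under pics/ and viewed, at most 10 in all, crops included, and the job is handed in when it is done.

Besides the shell and the picture viewer there is one more tool, called by a JSON object that holds its "api" and its "payload", one argument or row to a line. play_rows: Moves the arm, as the interface text tells. Shift numbers are shares of 0.5 m and turn numbers shares of pi rad, none past 1 either way. Its arguments: {"type":"object","properties":{"steps":{"type":"array"},"force":{"type":"number"}},"required":["steps"]}

```bash
mkdir -p pics; ls
python3 - <<'E'
from station import r
import cv2,numpy as np
s=r.get_state();print({k:np.round(v,3) for k,v in s.items()})
ims=[]
for n in("side","top"):
    c,d=r.read_camera(n);np.savez(f"{n}0.npz",c=c,d=d,**r.camera_model(n));cv2.imwrite(f"pics/{n}0.png",c[...,::-1]);m=r.camera_model(n);print(n,np.round(m["intrinsics"],1).tolist(),np.round(m["R"],3).tolist(),np.round(m["t"],3))
E
```

```text
pics
{'time': np.float64(0.0), 'qpos': array([-1.493,  0.182,  1.608, -0.   ,  1.354, -0.206]), 'qvel': array([-0.001, -0.   ,  0.   , -0.001, -0.001,  0.   ]), 'joint_torque': array([-1.0000e-03, -4.4488e+01, -3.5134e+01, -0.0000e+00,  9.0000e-03,
       -0.0000e+00]), 'position': array([ 0.161, -0.551,  0.249]), 'eef_rot': array([-0.001,  0.99 ,  0.141,  0.   ]), 'contact_force': array([-0.647,  0.332, -0.572]), 'ft_torque': array([ 0.002,  0.023, -0.002]), 'grip_force': np.float64(0.0), 'finger_gap': np.float64(0.086)}
side [[409.3, 0.0, 276.2], [0.0, 409.3, 210.9], [0.0, 0.0, 1.0]] [[-0.904, -0.427, 0.003], [-0.319, 0.671, -0.669], [0.284, -0.606, -0.743]] [0.507 0.227 0.725]
top [[458.2, 0.0, 273.6], [0.0, 458.2, 219.2], [0.0, 0.0, 1.0]] [[0.021, -0.999, -0.027], [-0.998, -0.02, -0.063], [0.062, 0.029, -0.998]] [0.033 0.547 1.016]
```

View pics/top0.png

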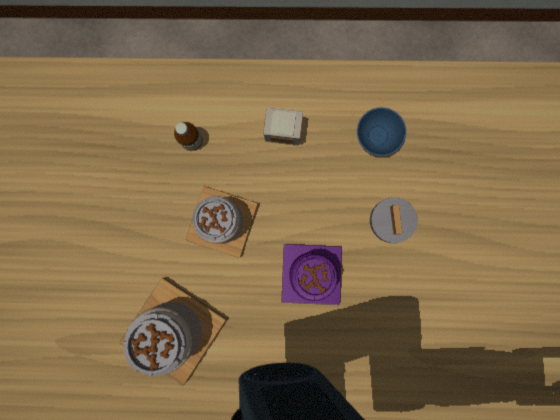

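View pics/side0.png

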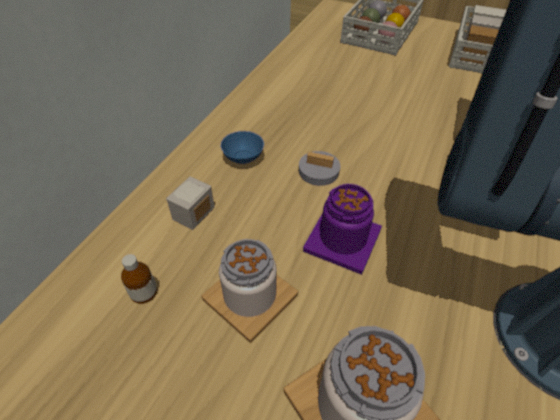

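Top view: three canister-like things, at (216,220) white and small, (157,343) white and large, and (313,275) purple. The purple one is ruled out, and of the two white ones the smaller at (216,220) is meant (side view: (248,278)). The lid is at (394,220), with its bar near (397,220).

```bash
cat > h.py <<'E'
import numpy as np,cv2
from scipy.optimize import least_squares
def load(n):
    z=np.load(n);return z
def pts(z):
    K,R,t,d=z["intrinsics"],z["R"],z["t"],z["d"]
    v,u=np.indices(d.shape);c=np.stack([(u-K[0,2])/K[0,0]*d,(v-K[1,2])/K[1,1]*d,d],-1)
    X=(c-t)@R; X[d<=0]=np.nan;return X
def ray(z,uv,h):
    K,R,t=z["intrinsics"],z["R"],z["t"]
    uv=np.atleast_2d(np.asarray(uv,float));d=np.c_[(uv-K[:2,2])/K[[0,1],[0,1]],np.ones(len(uv))]@R
    o=-R.T@t;return o+d*((h-o[2])/d[:,2])[:,None]
def circ(p):
    f=least_squares(lambda q:np.hypot(*(p[:,:2]-q[:2]).T)-q[2],[*p[:,:2].mean(0),.04],loss="soft_l1",f_scale=.001);return f.x,np.sqrt(np.mean(f.fun**2))
E
python3 - <<'E'
from h import *
T,S=load("top0.npz"),load("side0.npz")
for n,z in(("top",T),("side",S)):
    X=pts(z)
    for name,c in(("can",(216,220) if n=="top" else (248,265)),("lid",(394,220) if n=="top" else (320,167))):
        u,v=c;w=42;P=X[v-w:v+w,u-w:u+w].reshape(-1,3);P=P[~np.isnan(P[:,2])]
        hist,e=np.histogram(P[:,2],np.arange(-.01,.16,.004));print(n,name,[(round(a*1000),int(b)) for a,b in zip(e,hist) if b>8])
        bands=((.128,.142),) if name=="can" else ((.017,.032),(.045,.060))
        for lo,hi in bands:
            m=(P[:,2]>lo)&(P[:,2]<hi);Q=P[m]
            if len(Q)<6:continue
            h=cv2.convexHull(Q[:,:2].astype(np.float32))[:,0];print("  ",lo,len(Q),np.median(Q[:,2]).round(4),"hullcirc",np.round(circ(h)[0],4),circ(h)[1].round(4),"rect",cv2.minAreaRect(Q[:,:2].astype(np.float32)))
            if hi==.06 or 1:
                q=Q[:,:2]-Q[:,:2].mean(0);w_,V=np.linalg.eigh(q.T@q);print("    mean",Q.mean(0).round(4),"axisdeg",np.degrees(np.arctan2(V[1,1],V[0,1])).round(1))
a=cv2.resize(T["c"][170:270,170:270],(400,400),interpolation=2);b=cv2.resize(T["c"][180:260,354:434],(400,400),interpolation=2)
cv2.imwrite("pics/crop1.png",np.hstack([a,b])[...,::-1])
E
```

```text
top can [(-6, 330), (-2, 2535), (2, 849), (6, 20), (10, 24), (14, 503), (18, 805), (22, 53), (30, 9), (58, 9), (66, 9), (86, 12), (90, 10), (94, 20), (98, 124), (102, 116), (106, 19), (110, 9), (114, 18), (118, 268), (122, 512), (126, 383), (130, 183), (134, 124)]
   0.128 500 0.1308 hullcirc [0.5358 0.1615 0.0409] 0.002 rect ((0.5373756885528564, 0.16149671375751495), (0.07720902562141418, 0.07564092427492142), 32.39572525024414)
    mean [0.5387 0.1631 0.1316] axisdeg 86.9
top lid [(-6, 303), (-2, 3358), (2, 1646), (6, 40), (10, 18), (14, 13), (18, 78), (22, 902), (26, 414), (30, 22), (34, 9), (38, 16), (42, 14), (46, 21), (50, 134), (54, 46)]
   0.017 1411 0.025 hullcirc [ 0.5494 -0.2229  0.0505] 0.0005 rect ((0.5495647192001343, -0.22220811247825623), (0.09834975749254227, 0.09964631497859955), 1.2222486734390259)
    mean [ 0.5489 -0.2218  0.025 ] axisdeg 94.7
   0.045 206 0.0526 hullcirc [ 0.5472 -0.2091  0.0325] 0.004 rect ((0.5493904948234558, -0.22300001978874207), (0.06353973597288132, 0.014828739687800407), 7.902096748352051)
    mean [ 0.5499 -0.2223  0.0523] axisdeg -172
[... 609 characters left out ...]
ide lid [(-6, 74), (-2, 4200), (2, 790), (6, 49), (10, 50), (14, 48), (18, 63), (22, 544), (26, 98), (30, 30), (34, 33), (38, 35), (42, 33), (46, 34), (50, 106), (54, 9), (98, 10), (102, 14), (118, 87), (122, 238), (126, 296), (130, 119), (134, 60)]
   0.017 731 0.0245 hullcirc [ 0.5495 -0.2234  0.0512] 0.0009 rect ((0.550023078918457, -0.22304537892341614), (0.09991782903671265, 0.10261282324790955), 30.742097854614258)
    mean [ 0.5454 -0.2098  0.0244] axisdeg -154.2
   0.045 155 0.0518 hullcirc [ 0.5465 -0.2042  0.0347] 0.0069 rect ((0.5496023297309875, -0.22452668845653534), (0.06320632994174957, 0.020197100937366486), 9.497779846191406)
    mean [ 0.5488 -0.2208  0.0511] axisdeg -172.7
```

View pics/crop1.png

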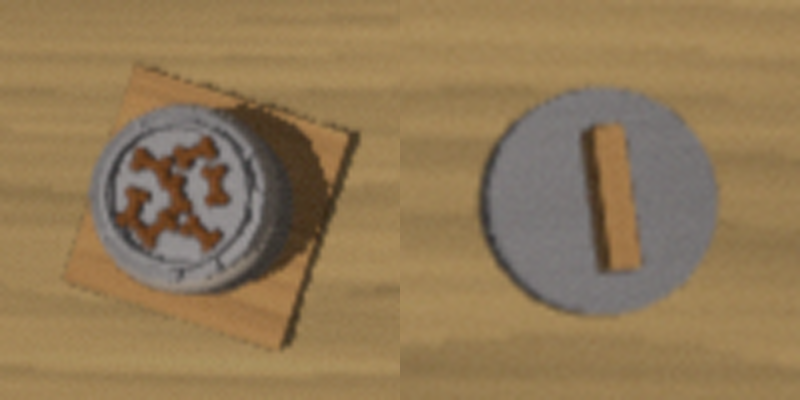

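The enlarged crop confirms it: a white canister with an open steel neck on a wooden plinth (left), and the lid with its bar (right). The lid is near (0.5495, -0.223) with its bar at about 8°, bar top 0.052 and roof 0.024, which match the text. The canister rim is near (0.537, 0.163) and about 0.134 high. I'll look closer with the wrist camera.

{"api": "play_rows", "payload": {
  "steps": [
    [[0.1,-0.045,0,0.01,100],[0.2,-0.09,0,0.02,100],[0.3,-0.135,0,0.03,100],[0.4,-0.18,0,0.045,100],[0.5,-0.225,0,0.045,100],[0.6,-0.27,0,0.045,100],[0.7,-0.31,0,0.045,100],[0.8,-0.355,0,0.045,100],[0.88,-0.39,0,0.045,100],[0.929,-0.413,0,0.045,100],[0.929,-0.413,0,0.045,100],[0.929,-0.413,0,0.045,100]]
  ],
  "force": 40
}}

```text
time: 1.6
position: [0.5485, -0.2239, 0.2495]
eef_rot: [-0.0, 0.997, 0.071, -0.001]
contact_force: [-0.1, -0.2, -0.4]
finger_gap: 0.0856
grip_force: 0.0
```

```bash
cat >> h.py <<'E'
def snap(r,n,f,png=True):
    m=r.camera_model(n);c,d=r.read_camera(n);np.savez(f+".npz",c=c,d=d,**m)
    if png:cv2.imwrite("pics/"+f+".png",c[...,::-1])
def wdir(z,uv):
    K,R=z["intrinsics"],z["R"];q=(np.atleast_2d(np.asarray(uv,float))-K[:2,2])/K[[0,1],[0,1]]
    th=np.hypot(*q.T);s=np.where(th>1e-9,np.sin(th)/np.maximum(th,1e-9),1);return np.c_[q*s[:,None],np.cos(th)]@R
def wray(z,uv,h):
    d=wdir(z,uv);o=-z["R"].T@z["t"];return o+d*((h-o[2])/d[:,2])[:,None]
def wproj(z,X):
    K=z["intrinsics"];c=np.atleast_2d(X)@z["R"].T+z["t"];rr=np.hypot(c[:,0],c[:,1]);th=np.arctan2(rr,c[:,2])
    return c[:,:2]/rr[:,None]*th[:,None]*K[0,0]+K[:2,2]
E
python3 - <<'E'
from h import *
from station import r
s=r.get_state();print(s["time"],s["position"].round(4),s["eef_rot"].round(4),s["qpos"].round(3))
snap(r,"wrist","w1");z=load("w1.npz")
print(np.round(z["intrinsics"],1).tolist(),(-z["R"].T@z["t"]).round(3),z["R"].round(3).tolist())
print(wproj(z,[[.5495,-.223,.052],[.5495,-.223,.024]]).round(1))
E
```

```text
1.6 [ 0.5485 -0.2239  0.2495] [-1.000e-04  9.975e-01  7.120e-02 -5.000e-04] [-0.588  0.22   1.561 -0.     1.361  0.841]
[[325.2, 0.0, 283.4], [0.0, 325.2, 208.9], [0.0, 0.0, 1.0]] [ 0.624 -0.214  0.373] [[0.143, -0.99, -0.0], [-0.946, -0.136, 0.295], [-0.292, -0.042, -0.955]]
[[281.6 186.3]
 [281.8 180.5]]
```

View pics/w1.png

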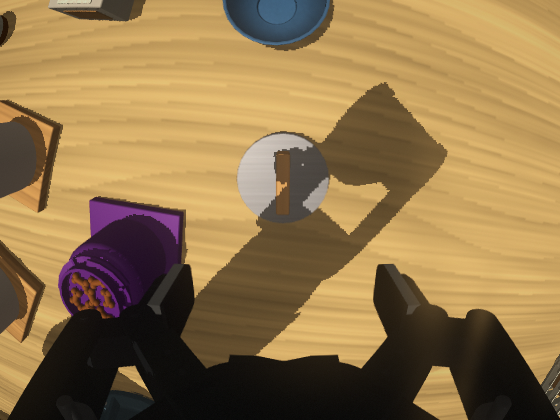

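The wrist view shows the lid in the middle, with its bar at about (282,183), where my projection put it. Next I'll look at the canister's rim from above.

{"api": "play_rows", "payload": {
  "steps": [
    [[0.01,-0.09,0,0,100],[0.02,-0.19,0,0,100],[0.03,-0.29,0,0,100],[0.045,-0.39,0,0,100],[0.06,-0.49,0,0,100],[0.07,-0.59,0,0,100],[0.08,-0.68,0,0,100],[0.088,-0.74,0,0,100],[0.088,-0.769,0,0,100],[0.088,-0.769,0,0,100],[0.088,-0.769,0,0,100]]
  ]
}}

```text
time: 3.02
position: [0.5383, 0.1618, 0.25]
eef_rot: [0.0, 0.998, 0.07, -0.0]
contact_force: [-0.9, 0.3, 1.2]
finger_gap: 0.0852
grip_force: 0.0
```

```bash
cat >> h.py <<'E'
def wpts(z):
    d=z["d"];v,u=np.indices(d.shape);uv=np.c_[u.ravel(),v.ravel()];D=wdir(z,uv);f=z["R"][2]
    X=-z["R"].T@z["t"]+D*(d.ravel()/(D@f))[:,None];X[d.ravel()<=0]=np.nan;return X.reshape(*d.shape,3)
E
python3 - <<'E'
from h import *
from station import r
s=r.get_state();print(s["time"],s["position"].round(4),s["qpos"].round(3))
snap(r,"wrist","w2")
X=wpts(load("w1.npz"));P=X.reshape(-1,3);P=P[(np.abs(P[:,0]-.5495)<.06)&(np.abs(P[:,1]+.223)<.06)]
for lo,hi in((.017,.032),(.045,.06)):
    Q=P[(P[:,2]>lo)&(P[:,2]<hi)];h=cv2.convexHull(Q[:,:2].astype(np.float32))[:,0];q=Q[:,:2]-Q[:,:2].mean(0);V=np.linalg.eigh(q.T@q)[1]
    print(len(Q),np.median(Q[:,2]).round(4),circ(h)[0].round(4),Q.mean(0).round(4),np.degrees(np.arctan2(V[1,1],V[0,1])).round(1),cv2.minAreaRect(Q[:,:2].astype(np.float32)))
z=load("w2.npz");X=wpts(z);P=X.reshape(-1,3);P=P[np.hypot(P[:,0]-.537,P[:,1]-.163)<.06]
for lo,hi in((.128,.142),(.131,.140)):
    Q=P[(P[:,2]>lo)&(P[:,2]<hi)];h=cv2.convexHull(Q[:,:2].astype(np.float32))[:,0];print("can",len(Q),np.median(Q[:,2]).round(4),circ(h)[0].round(4),circ(h)[1].round(4))
p=wproj(z,[[.537,.163,.134]])[0];print(p)
u,v=p.astype(int);cv2.imwrite("pics/w2c.png",cv2.resize(z["c"][max(v-70,0):v+70,u-70:u+70],None,fx=4,fy=4,interpolation=2)[...,::-1]);print(u-70,max(v-70,0))
E
```

```text
3.025 [0.5383 0.1618 0.25  ] [ 8.100e-02  1.520e-01  1.640e+00 -1.000e-03  1.350e+00  1.511e+00]
5565 0.0239 [ 0.551  -0.2235  0.0505] [ 0.5533 -0.223   0.0239] 93.0 ((0.5510255098342896, -0.2234441041946411), (0.10054788738489151, 0.1003703773021698), 36.093971252441406)
855 0.0517 [ 0.5517 -0.2245  0.0314] [ 0.5521 -0.2235  0.0516] -171.9 ((0.5512065887451172, -0.22359642386436462), (0.0635126456618309, 0.013566331937909126), 8.224227905273438)
can 2920 0.1298 [0.5397 0.163  0.0375] 0.0017
can 1276 0.134 [0.5396 0.163  0.0374] 0.0001
[280.22652883 213.15618899]
210 143
```

View pics/w2c.png

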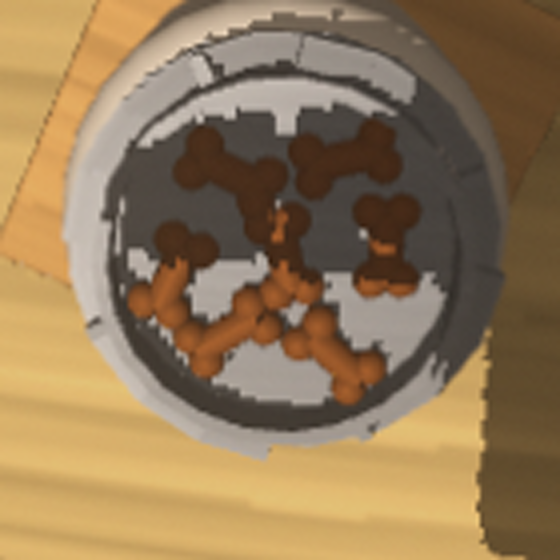

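The rim is clean (circle r = 37.4 mm, rms 0.1 mm) at (0.5397, 0.1630, 0.134), and the ridge marks around the neck can be seen. From the wrist the lid is at (0.551, -0.2235) with its bar at 8.1°. Now back to the lid to grasp it.

{"api": "play_rows", "payload": {
  "steps": [
    [[-0.01,0.1,0,0,100],[-0.02,0.2,0,0,100],[-0.03,0.3,0,0,70],[-0.045,0.4,0,0,60],[-0.055,0.5,0,0,60],[-0.065,0.6,0.05,0,60],[-0.075,0.68,0.12,0,60],[-0.083,0.74,0.2,0,60],[-0.083,0.766,0.27,0,60],[-0.083,0.766,0.32,0,60],[-0.083,0.766,0.35,0,60],[-0.083,0.766,0.35,0,60]]
  ]
}}

```text
time: 4.58
position: [0.5505, -0.2219, 0.0741]
eef_rot: [-0.001, 0.997, 0.071, -0.001]
contact_force: [0.8, 0.7, -0.4]
finger_gap: 0.0512
grip_force: 0.0
```

Run:
```python
from h import *
from station import r
s=r.get_state();print(s["time"],s["position"].round(4),s["eef_rot"].round(4),s["contact_force"].round(2),s["ft_torque"].round(3),s["finger_gap"])
```

```text
4.575 [ 0.5505 -0.2219  0.0741] [-6.000e-04  9.975e-01  7.090e-02 -8.000e-04] [ 0.82  0.7  -0.4 ] [-0.05  -0.005  0.01 ] 0.05117574691141165
```

{"api": "play_rows", "payload": {
  "steps": [
    [[0,0.003,0.02,0,55],[0,0.003,0.04,0,50],[0,0.003,0.052,0,50],[0,0.003,0.052,0,50],[0,0.003,0.052,0,0],[0,0.003,0.052,0,0],[0,0.003,0.052,0,0],[0,0.003,0.052,0,0],[0,0.003,0.052,0,0],[0,0.003,0.052,0,0]]
  ],
  "force": 90
}}

```text
time: 5.82
position: [0.5521, -0.2236, 0.0496]
eef_rot: [0.0, 0.997, 0.071, 0.0]
contact_force: [-0.3, 0.1, 5.3]
finger_gap: 0.012
grip_force: 89.5
```

Run:
```python
from h import *
from station import r
s=r.get_state();print(s["time"],s["position"].round(4),s["eef_rot"].round(4),s["contact_force"].round(2),s["ft_torque"].round(3),s["finger_gap"],s["grip_force"],s["qpos"].round(3))
```

```text
5.825 [ 0.5521 -0.2236  0.0496] [3.000e-04 9.975e-01 7.120e-02 5.000e-04] [-0.32  0.12  5.34] [ 0.127  0.079 -0.066] 0.012027303433299432 89.51884031295776 [-0.584  0.474  1.677  0.     0.99   0.844]
```

The lid is gripped (89 N, gap 12 mm). Lift it and carry it over.

{"api": "play_rows", "payload": {
  "steps": [
    [[0,0,-0.03,0,0],[0,0,-0.1,0,0],[0,0,-0.18,0,0],[0,0,-0.26,0,0],[0,0,-0.32,0,0],[0,-0.02,-0.342,0,0],[0.01,-0.06,-0.342,0,0],[0.015,-0.12,-0.342,0,0],[0.02,-0.19,-0.342,0,0],[0.03,-0.26,-0.342,0,0],[0.04,-0.33,-0.342,0,0],[0.047,-0.4,-0.342,0,0]]
  ]
}}

```text
time: 7.32
position: [0.5448, -0.0191, 0.2177]
eef_rot: [-0.001, 0.997, 0.072, -0.002]
contact_force: [0.2, 0.1, -1.3]
finger_gap: 0.0122
grip_force: 88.8
```

{"api": "play_rows", "payload": {
  "steps": [
    [[0.005,-0.07,0,-0.02,0],[0.013,-0.14,0,-0.04,0],[0.02,-0.2,0,-0.06,0],[0.027,-0.26,0,-0.08,0],[0.034,-0.31,0,-0.1,0],[0.038,-0.345,0,-0.12,0],[0.04,-0.362,0,-0.135,0],[0.04,-0.368,0,-0.139,0],[0.04,-0.368,0,-0.139,0],[0.04,-0.368,0,-0.139,0],[0.04,-0.368,0,-0.139,0],[0.04,-0.368,0,-0.139,0]]
  ]
}}

```text
time: 8.82
position: [0.5402, 0.1626, 0.22]
eef_rot: [0.0, 0.958, 0.285, -0.0]
contact_force: [0.0, -0.3, -1.4]
finger_gap: 0.0124
grip_force: 88.7
```

```bash
cat > st.py <<'E'
from h import *
from station import r
def st():
    s=r.get_state();q=s["eef_rot"];print(round(float(s["time"]),2),s["position"].round(4),"psi",np.degrees(2*np.arctan2(q[2],q[1])).round(2),"F",s["contact_force"].round(1),"T",s["ft_torque"].round(3),"gap",round(float(s["finger_gap"]),4),round(float(s["grip_force"])),"q",s["qpos"].round(2))
if __name__=="__main__":st()
E
python3 - <<'E'
from st import *
st();snap(r,"wrist","w3");snap(r,"side","s3",0);st()
z=load("w3.npz");a=z["c"];b=cv2.resize(load("s3.npz")["c"][170:350,160:360],None,fx=2,fy=2)
X=wpts(z)[100:330,150:420].reshape(-1,3);X=X[~np.isnan(X[:,2])]
h,e=np.histogram(X[:,2],np.arange(.1,.24,.004));print([(round(p*1000),int(k)) for p,k in zip(e,h) if k>30])
c=np.zeros((420,560+400,3),np.uint8);c[:,:560]=a;c[:360,560:]=b;cv2.imwrite("pics/m3.png",cv2.resize(c,(800,350))[...,::-1])
E
```

```text
8.82 [0.5402 0.1626 0.22  ] psi 33.14 F [ 0.  -0.3 -1.4] T [-0.016  0.052 -0.003] gap 0.0124 89 q [ 0.08  0.19  1.66 -0.    1.29  1.07]
8.93 [0.5402 0.1628 0.22  ] psi 33.16 F [ 0.2 -0.5 -2.4] T [-0.002 -0.008 -0.013] gap 0.0118 89 q [ 0.08  0.19  1.66 -0.    1.29  1.07]
[(100, 633), (104, 154), (112, 52), (116, 45), (120, 151), (168, 42), (172, 142), (176, 130), (180, 142), (184, 168), (188, 166), (192, 15721), (196, 96), (200, 81), (204, 147), (208, 256), (212, 297), (216, 341), (220, 3400), (224, 343), (228, 332), (232, 244)]
```

View pics/m3.png

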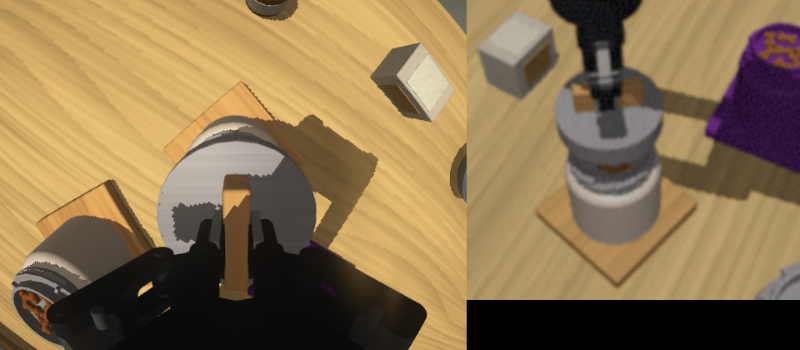

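The lid is held over the canister and looks level, with the bar between the pads. I'll check the roof's centre and tilt from the depth before lowering.

Run:
```python
from h import *
for f,fn in(("w3",wpts),("s3",pts)):
    P=fn(load(f+".npz")).reshape(-1,3);P=P[np.hypot(P[:,0]-.5397,P[:,1]-.163)<.06];Q=P[(P[:,2]>.188)&(P[:,2]<.2)]
    A=np.c_[Q[:,:2]-[.5397,.163],np.ones(len(Q))];k=np.linalg.lstsq(A,Q[:,2],rcond=None)[0]
    h=cv2.convexHull(Q[:,:2].astype(np.float32))[:,0];h=h[np.hypot(*(h-[.5397,.163]).T)>.046]
    print(f,len(Q),"slope deg",np.degrees(k[:2]).round(2),"z",k[2].round(4),circ(h)[0].round(4),circ(h)[1].round(4))
```

```text
w3 16058 slope deg [-0.19 -0.13] z 0.1943 [0.5399 0.1607 0.0506] 0.0004
s3 1872 slope deg [ 0.33 -0.69] z 0.1945 [0.5378 0.1613 0.0508] 0.0004
```

Level, but about 2 mm short in y in both views. I'll correct that and lower.

{"api": "play_rows", "payload": {
  "steps": [
    [[0.002,-0.0033,0.02,0,0],[0.002,-0.0033,0.04,0,0],[0.002,-0.0033,0.06,0,0],[0.002,-0.0033,0.075,0,0],[0.002,-0.0033,0.084,0,0],[0.002,-0.0033,0.088,0,0],[0.002,-0.0033,0.09,0,0],[0.002,-0.0033,0.09,0,0]]
  ]
}}

```text
time: 9.93
position: [0.5402, 0.1649, 0.1752]
eef_rot: [0.0, 0.958, 0.286, 0.0]
contact_force: [0.8, -0.1, -1.0]
finger_gap: 0.0118
grip_force: 88.8
```

```bash
python3 st.py
```

```text
9.93 [0.5402 0.1649 0.1752] psi 33.18 F [ 0.8 -0.1 -1. ] T [-0.001 -0.066  0.018] gap 0.0118 89 q [ 0.09  0.24  1.7  -0.    1.2   1.08]
```

{"api": "play_rows", "payload": {
  "steps": [
    [[0,0,0.002,0,0],[0,0,0.004,0,0],[0,0,0.005,0,0],[0,0,0.005,0,0]]
  ]
}}

```text
time: 10.42
position: [0.5404, 0.1649, 0.1738]
eef_rot: [0.0, 0.958, 0.286, 0.0]
contact_force: [-1.8, -0.1, 7.2]
finger_gap: 0.012
grip_force: 90.0
```

```bash
python3 st.py
```

```text
10.43 [0.5404 0.1649 0.1738] psi 33.18 F [-1.8 -0.1  7.2] T [-0.052  0.658  0.04 ] gap 0.012 90 q [ 0.09  0.24  1.7  -0.    1.2   1.08]
```

Contact at 7 N, with the roof about 10.6 mm above the rim, so the lid is resting on the ridges as expected. I'll turn back anticlockwise, following the climb of 5 mm/rad.

{"api": "play_rows", "payload": {
  "steps": [
    [[0,0,-0.0005,-0.017,0],[0,0,-0.001,-0.033,0],[0,0,-0.001,-0.033,0]]
  ]
}}

```text
time: 10.8
position: [0.5409, 0.165, 0.174]
eef_rot: [0.0, 0.942, 0.335, 0.001]
contact_force: [-0.2, 0.1, 5.0]
finger_gap: 0.012
grip_force: 89.6
```

```bash
python3 st.py
```

```text
10.8 [0.5409 0.165  0.174 ] psi 39.11 F [-0.2  0.1  5. ] T [0.197 0.033 0.133] gap 0.012 90 q [0.09 0.24 1.7  0.   1.2  0.97]
```

{"api": "play_rows", "payload": {
  "steps": [
    [[0,0,-0.0005,-0.017,0],[0,0,-0.001,-0.033,0],[0,0,-0.001,-0.033,0]]
  ]
}}

```text
time: 11.18
position: [0.5397, 0.1648, 0.173]
eef_rot: [-0.0, 0.924, 0.383, -0.0]
contact_force: [-0.3, -0.2, -2.0]
finger_gap: 0.0121
grip_force: 88.7
```

```bash
python3 st.py
```

```text
11.18 [0.5397 0.1648 0.173 ] psi 44.99 F [-0.3 -0.2 -2. ] T [-0.018  0.047  0.001] gap 0.0121 89 q [ 0.09  0.24  1.7  -0.    1.2   0.87]
```

The lugs have come off the starts: the force dropped to nothing at psi 45°. I'll follow it down.

{"api": "play_rows", "payload": {
  "steps": [
    [[0,0,0.003,0,0],[0,0,0.006,0,0],[0,0,0.008,0,0],[0,0,0.008,0,0]]
  ]
}}

```text
time: 11.68
position: [0.54, 0.1648, 0.1709]
eef_rot: [0.0, 0.924, 0.383, -0.0]
contact_force: [-5.0, -1.2, 9.8]
finger_gap: 0.0116
grip_force: 90.4
```

```bash
python3 st.py
```

```text
11.68 [0.54   0.1648 0.1709] psi 45.03 F [-5.  -1.2  9.8] T [-0.145  0.981 -0.018] gap 0.0116 90 q [ 0.09  0.24  1.7  -0.    1.2   0.87]
```

The lid is caught on the -x side (Fx -5 N, My +1 N m), so it sits slightly too far in +x. I'll ease it off, shift it and settle again.

{"api": "play_rows", "payload": {
  "steps": [
    [[0,0,-0.003,0,0],[-0.0025,-0.0017,-0.003,0,0],[-0.0025,-0.0017,0,0,0],[-0.0025,-0.0017,0,0,0]]
  ]
}}

```text
time: 12.18
position: [0.539, 0.1645, 0.1709]
eef_rot: [0.0, 0.924, 0.383, 0.0]
contact_force: [-3.1, -1.6, 8.9]
finger_gap: 0.0119
grip_force: 90.4
```

Run:
```python
from st import *
st();snap(r,"wrist","w4");snap(r,"top","t4",0)
for f,fn in(("w4",wpts),("t4",pts)):
    P=fn(load(f+".npz")).reshape(-1,3);P=P[np.hypot(P[:,0]-.5397,P[:,1]-.163)<.06];Q=P[(P[:,2]>.138)&(P[:,2]<.151)]
    A=np.c_[Q[:,:2]-[.5397,.163],np.ones(len(Q))];k=np.linalg.lstsq(A,Q[:,2],rcond=None)[0]
    h=cv2.convexHull(Q[:,:2].astype(np.float32))[:,0];h=h[np.hypot(*(h-[.5397,.163]).T)>.046]
    print(f,len(Q),"slope",np.degrees(k[:2]).round(2),"z",k[2].round(4),circ(h)[0].round(4),circ(h)[1].round(4))
```

```text
12.18 [0.539  0.1645 0.1709] psi 45.05 F [-3.1 -1.6  8.9] T [-0.088  0.704  0.007] gap 0.0119 90 q [ 0.09  0.24  1.71 -0.    1.19  0.87]
w4 16109 slope [-0.29 -0.1 ] z 0.1452 [0.5388 0.1623 0.0507] 0.0004
t4 470 slope [-0.41  0.74] z 0.1461 [0.5373 0.1619 0.0504] 0.0002
```

The roof is still 7.6 mm above the rim, so the drop isn't complete. I'll go on turning back in small steps with light pressure.

{"api": "play_rows", "payload": {
  "steps": [
    [[0,0,0,-0.015,0],[0,0,0,-0.028,0],[0,0,0,-0.028,0]]
  ]
}}

```text
time: 12.65
position: [0.5397, 0.1651, 0.1713]
eef_rot: [0.0, 0.906, 0.423, 0.002]
contact_force: [-1.7, 1.6, 9.5]
finger_gap: 0.0123
grip_force: 90.3
```

```bash
python3 st.py
```

```text
12.65 [0.5397 0.1651 0.1713] psi 50.09 F [-1.7  1.6  9.5] T [ 0.229  0.385 -0.156] gap 0.0123 90 q [0.09 0.24 1.71 0.   1.19 0.78]
```

{"api": "play_rows", "payload": {
  "steps": [
    [[0,0,0,-0.015,0],[0,0,0,-0.028,0],[0,0,0,-0.028,0]]
  ]
}}

```text
time: 13.02
position: [0.5399, 0.1652, 0.1718]
eef_rot: [0.0, 0.886, 0.463, 0.002]
contact_force: [-2.1, 1.4, 11.0]
finger_gap: 0.012
grip_force: 90.7
```

```bash
python3 st.py
```

```text
13.03 [0.5399 0.1652 0.1718] psi 55.13 F [-2.1  1.4 11. ] T [ 0.357  0.462 -0.291] gap 0.012 91 q [0.09 0.24 1.71 0.   1.19 0.69]
```

It climbs 5 mm/rad as it should. I'll go on, following the climb.

{"api": "play_rows", "payload": {
  "steps": [
    [[0,0,-0.0006,-0.015,0],[0,0,-0.0013,-0.028,0],[0,0,-0.0013,-0.028,0]]
  ]
}}

```text
time: 13.4
position: [0.5397, 0.1653, 0.1722]
eef_rot: [0.0, 0.865, 0.501, 0.002]
contact_force: [-1.2, 2.1, 11.1]
finger_gap: 0.0119
grip_force: 90.5
```

```bash
python3 st.py
```

```text
13.4 [0.5397 0.1653 0.1722] psi 60.18 F [-1.2  2.1 11.1] T [ 0.326  0.496 -0.146] gap 0.0119 91 q [0.09 0.24 1.71 0.   1.19 0.61]
```

{"api": "play_rows", "payload": {
  "steps": [
    [[0,0,-0.0005,-0.015,0],[0,0,-0.001,-0.028,0],[0,0,-0.001,-0.028,0]]
  ]
}}

```text
time: 13.78
position: [0.5396, 0.1653, 0.1726]
eef_rot: [0.0, 0.842, 0.539, 0.002]
contact_force: [-2.2, 1.9, 10.6]
finger_gap: 0.0122
grip_force: 90.5
```

```bash
python3 st.py
```

```text
13.78 [0.5396 0.1653 0.1726] psi 65.21 F [-2.2  1.9 10.6] T [ 0.349  0.592 -0.159] gap 0.0122 91 q [0.09 0.24 1.71 0.   1.2  0.52]
```

{"api": "play_rows", "payload": {
  "steps": [
    [[0,0,-0.0006,-0.02,0],[0,0,-0.0014,-0.045,0],[0,0,-0.0014,-0.045,0]]
  ]
}}

```text
time: 14.15
position: [0.5396, 0.1653, 0.1734]
eef_rot: [0.0, 0.802, 0.597, 0.002]
contact_force: [-0.9, 2.0, 11.2]
finger_gap: 0.0121
grip_force: 90.5
```

```bash
python3 st.py
```

```text
14.15 [0.5396 0.1653 0.1734] psi 73.35 F [-0.9  2.  11.2] T [ 0.293  0.586 -0.026] gap 0.0121 91 q [0.09 0.24 1.71 0.   1.2  0.38]
```

{"api": "play_rows", "payload": {
  "steps": [
    [[0,0,-0.0005,-0.015,0],[0,0,-0.001,-0.028,0],[0,0,-0.001,-0.028,0]]
  ]
}}

```text
time: 14.52
position: [0.5395, 0.1653, 0.1738]
eef_rot: [0.0, 0.775, 0.632, 0.001]
contact_force: [-2.8, 2.2, 11.3]
finger_gap: 0.0123
grip_force: 90.5
```

```bash
python3 st.py
```

```text
14.53 [0.5395 0.1653 0.1738] psi 78.36 F [-2.8  2.2 11.3] T [ 0.276  0.679 -0.171] gap 0.0123 91 q [0.09 0.24 1.71 0.   1.2  0.29]
```

{"api": "play_rows", "payload": {
  "steps": [
    [[0,0,-0.0005,-0.015,0],[0,0,-0.001,-0.028,0],[0,0,-0.001,-0.028,0]]
  ]
}}

```text
time: 14.9
position: [0.5394, 0.1653, 0.1742]
eef_rot: [0.0, 0.747, 0.665, 0.001]
contact_force: [-3.0, 2.5, 10.3]
finger_gap: 0.0121
grip_force: 90.5
```

```bash
python3 st.py
```

```text
14.9 [0.5394 0.1653 0.1742] psi 83.4 F [-3.   2.5 10.3] T [ 0.273  0.651 -0.209] gap 0.0121 91 q [0.09 0.23 1.71 0.   1.2  0.2 ]
```

{"api": "play_rows", "payload": {
  "steps": [
    [[0,0,-0.0005,-0.015,0],[0,0,-0.0009,-0.028,0],[0,0,-0.0009,-0.028,0]]
  ]
}}

```text
time: 15.28
position: [0.5393, 0.1653, 0.1746]
eef_rot: [0.0, 0.717, 0.697, 0.001]
contact_force: [-3.0, 1.7, 11.1]
finger_gap: 0.0121
grip_force: 90.6
```

```bash
python3 st.py
```

```text
15.28 [0.5393 0.1653 0.1746] psi 88.44 F [-3.   1.7 11.1] T [ 0.239  0.668 -0.201] gap 0.0121 91 q [0.09 0.23 1.7  0.   1.2  0.11]
```

{"api": "play_rows", "payload": {
  "steps": [
    [[0,0,-0.0005,-0.015,0],[0,0,-0.0009,-0.028,0],[0,0,-0.0009,-0.028,0]]
  ]
}}

```text
time: 15.65
position: [0.5394, 0.1652, 0.1751]
eef_rot: [0.0, 0.685, 0.728, 0.001]
contact_force: [-2.6, 1.5, 10.8]
finger_gap: 0.0119
grip_force: 90.5
```

```bash
python3 st.py
```

```text
15.65 [0.5394 0.1652 0.1751] psi 93.48 F [-2.6  1.5 10.8] T [ 0.252  0.649 -0.163] gap 0.0119 91 q [0.09 0.23 1.7  0.   1.2  0.03]
```

{"api": "play_rows", "payload": {
  "steps": [
    [[0,0,-0.0005,-0.015,0],[0,0,-0.0009,-0.028,0],[0,0,-0.0009,-0.028,0]]
  ]
}}

```text
time: 16.02
position: [0.5395, 0.165, 0.1753]
eef_rot: [0.001, 0.653, 0.758, 0.001]
contact_force: [-1.7, 1.4, 9.2]
finger_gap: 0.0123
grip_force: 90.2
```

```bash
python3 st.py
```

```text
16.02 [0.5395 0.165  0.1753] psi 98.53 F [-1.7  1.4  9.2] T [ 0.212  0.401 -0.029] gap 0.0123 90 q [ 0.09  0.23  1.7   0.    1.2  -0.06]
```

{"api": "play_rows", "payload": {
  "steps": [
    [[0,0,0,-0.01,0],[0,0,0,-0.018,0],[0,0,0,-0.018,0]]
  ]
}}

```text
time: 16.4
position: [0.5401, 0.1648, 0.1751]
eef_rot: [0.001, 0.631, 0.776, 0.002]
contact_force: [1.5, 1.4, 5.9]
finger_gap: 0.0119
grip_force: 89.8
```

```bash
python3 st.py
```

```text
16.4 [0.5401 0.1648 0.1751] psi 101.75 F [1.5 1.4 5.9] T [ 0.341 -0.34  -0.087] gap 0.0119 90 q [ 0.09  0.23  1.7   0.    1.2  -0.12]
```

{"api": "play_rows", "payload": {
  "steps": [
    [[0,0,0,-0.01,0],[0,0,0,-0.018,0],[0,0,0,-0.018,0]]
  ]
}}

```text
time: 16.77
position: [0.5375, 0.1645, 0.1726]
eef_rot: [-0.001, 0.609, 0.793, -0.001]
contact_force: [-0.4, 0.7, -2.1]
finger_gap: 0.012
grip_force: 88.7
```

```bash
python3 st.py
```

```text
16.77 [0.5375 0.1645 0.1726] psi 105.02 F [-0.4  0.7 -2.1] T [ 0.002  0.03  -0.083] gap 0.012 89 q [ 0.09  0.24  1.71 -0.    1.2  -0.18]
```

It has come off the starts: the force went to zero. Follow it down.

{"api": "play_rows", "payload": {
  "steps": [
    [[0,-0.001,0.003,0,0],[0,-0.001,0.006,0,0],[0,-0.001,0.008,0,0],[0,-0.001,0.008,0,0]]
  ]
}}

```text
time: 17.27
position: [0.538, 0.1644, 0.1695]
eef_rot: [-0.0, 0.609, 0.793, -0.0]
contact_force: [-0.6, -0.1, -1.3]
finger_gap: 0.0124
grip_force: 88.8
```

Run:
```python
from st import *
st();snap(r,"wrist","w5",0)
P=wpts(load("w5.npz")).reshape(-1,3);P=P[np.hypot(P[:,0]-.5397,P[:,1]-.163)<.06];Q=P[(P[:,2]>.138)&(P[:,2]<.151)]
A=np.c_[Q[:,:2]-[.5397,.163],np.ones(len(Q))];k=np.linalg.lstsq(A,Q[:,2],rcond=None)[0]
h=cv2.convexHull(Q[:,:2].astype(np.float32))[:,0];h=h[np.hypot(*(h-[.5397,.163]).T)>.046]
print(len(Q),"slope",np.degrees(k[:2]).round(2),"z",k[2].round(4),circ(h)[0].round(4),circ(h)[1].round(4))
```

```text
17.27 [0.538  0.1644 0.1695] psi 105.0 F [-0.6 -0.1 -1.3] T [ 0.02   0.05  -0.013] gap 0.0124 89 q [ 0.09  0.24  1.71 -0.    1.19 -0.18]
16074 slope [ 0.03 -0.18] z 0.1438 [0.5397 0.1617 0.0506] 0.0006
```

{"api": "play_rows", "payload": {
  "steps": [
    [[0,0,0.002,0,0],[0,0,0.003,0,0],[0,0,0.003,0,0]]
  ]
}}

```text
time: 17.7
position: [0.5382, 0.1645, 0.1685]
eef_rot: [0.0, 0.609, 0.793, 0.0]
contact_force: [0.1, 0.2, 0.2]
finger_gap: 0.0123
grip_force: 89.0
```

```bash
python3 st.py
```

```text
17.7 [0.5382 0.1645 0.1685] psi 105.0 F [0.1 0.2 0.2] T [0.082 0.098 0.037] gap 0.0123 89 q [ 0.09  0.24  1.71  0.    1.19 -0.18]
```

{"api": "play_rows", "payload": {
  "steps": [
    [[0,0,0.0015,0,0],[0,0,0.002,0,0],[0,0,0.002,0,0]]
  ]
}}

```text
time: 18.08
position: [0.5384, 0.1645, 0.1683]
eef_rot: [0.0, 0.609, 0.793, 0.0]
contact_force: [-2.9, 0.2, 6.4]
finger_gap: 0.0122
grip_force: 90.0
```

```bash
python3 st.py
```

```text
18.07 [0.5384 0.1645 0.1683] psi 105.01 F [-2.9  0.2  6.4] T [-0.013  0.703 -0.051] gap 0.0122 90 q [ 0.09  0.24  1.71 -0.    1.19 -0.18]
```

It rests at h ≈ 4.7 mm, inside the 4–5.1 mm window, so the thread has caught. Screw clockwise, following 5 mm/rad.

{"api": "play_rows", "payload": {
  "steps": [
    [[0,0,0.0009,0.028,0],[0,0,0.0018,0.056,0],[0,0,0.0026,0.083,0],[0,0,0.0026,0.083,0]]
  ]
}}

```text
time: 18.58
position: [0.5388, 0.1643, 0.167]
eef_rot: [0.001, 0.707, 0.707, 0.001]
contact_force: [-1.2, -0.9, 5.7]
finger_gap: 0.0121
grip_force: 89.8
```

```bash
python3 st.py
```

```text
18.57 [0.5388 0.1643 0.167 ] psi 90.0 F [-1.2 -0.9  5.7] T [-0.095  0.429 -0.076] gap 0.0121 90 q [ 0.09  0.24  1.71 -0.    1.19  0.09]
```

{"api": "play_rows", "payload": {
  "steps": [
    [[0,0,0.0009,0.028,0],[0,0,0.0018,0.056,0],[0,0,0.0018,0.056,0]]
  ]
}}

```text
time: 18.95
position: [0.5389, 0.1643, 0.1661]
eef_rot: [0.001, 0.766, 0.642, 0.001]
contact_force: [0.1, -0.6, 5.7]
finger_gap: 0.0123
grip_force: 89.8
```

```bash
python3 st.py
```

```text
18.95 [0.5389 0.1643 0.1661] psi 79.92 F [ 0.1 -0.6  5.7] T [-0.035  0.394  0.001] gap 0.0123 90 q [ 0.09  0.24  1.71 -0.    1.18  0.26]
```

{"api": "play_rows", "payload": {
  "steps": [
    [[0,0,0.0009,0.028,0],[0,0,0.0018,0.056,0],[0,0,0.0018,0.056,0]]
  ]
}}

```text
time: 19.32
position: [0.5389, 0.1643, 0.1653]
eef_rot: [0.001, 0.82, 0.572, 0.001]
contact_force: [-0.8, -1.1, 5.5]
finger_gap: 0.0115
grip_force: 89.8
```

```bash
python3 st.py
```

```text
19.32 [0.5389 0.1643 0.1653] psi 69.84 F [-0.8 -1.1  5.5] T [-0.052  0.368  0.004] gap 0.0115 90 q [ 0.09  0.24  1.71 -0.    1.18  0.44]
```

{"api": "play_rows", "payload": {
  "steps": [
    [[0,0,0.0009,0.028,0],[0,0,0.0016,0.05,0],[0,0,0.0016,0.05,0]]
  ]
}}

```text
time: 19.7
position: [0.5389, 0.1643, 0.1645]
eef_rot: [0.001, 0.862, 0.506, 0.001]
contact_force: [-1.1, -0.4, 5.1]
finger_gap: 0.0121
grip_force: 89.8
```

```bash
python3 st.py
```

```text
19.7 [0.5389 0.1643 0.1645] psi 60.85 F [-1.1 -0.4  5.1] T [ 0.035  0.352 -0.007] gap 0.0121 90 q [ 0.09  0.25  1.71 -0.    1.18  0.59]
```

{"api": "play_rows", "payload": {
  "steps": [
    [[0,0,0.0006,0.02,0],[0,0,0.001,0.033,0],[0,0,0.001,0.033,0]]
  ]
}}

```text
time: 20.08
position: [0.5388, 0.1642, 0.164]
eef_rot: [0.001, 0.887, 0.461, 0.001]
contact_force: [-0.3, -1.0, 6.1]
finger_gap: 0.0123
grip_force: 89.8
```

```bash
python3 st.py
```

```text
20.07 [0.5388 0.1642 0.164 ] psi 54.94 F [-0.3 -1.   6.1] T [-0.091  0.494 -0.033] gap 0.0123 90 q [ 0.09  0.25  1.71 -0.    1.18  0.7 ]
```

{"api": "play_rows", "payload": {
  "steps": [
    [[0,0,0.0004,0.011,0],[0,0,0.0008,0.022,0],[0,0,0.0008,0.022,0]]
  ]
}}

```text
time: 20.45
position: [0.5391, 0.1645, 0.1638]
eef_rot: [0.0, 0.903, 0.43, 0.001]
contact_force: [-1.4, 0.4, 6.2]
finger_gap: 0.0119
grip_force: 89.8
```

```bash
python3 st.py
```

```text
20.45 [0.5391 0.1645 0.1638] psi 50.97 F [-1.4  0.4  6.2] T [-0.081  0.237 -0.167] gap 0.0119 90 q [ 0.09  0.25  1.71 -0.    1.18  0.77]
```

{"api": "play_rows", "payload": {
  "steps": [
    [[0,0,0.0002,0.01,0],[0,0,0.0003,0.02,0],[0,0,0.0003,0.02,0]]
  ]
}}

```text
time: 20.82
position: [0.5393, 0.1644, 0.1638]
eef_rot: [0.001, 0.916, 0.402, 0.001]
contact_force: [-1.6, -0.2, 5.4]
finger_gap: 0.0121
grip_force: 89.9
```

```bash
python3 st.py
```

```text
20.82 [0.5393 0.1644 0.1638] psi 47.37 F [-1.6 -0.2  5.4] T [-0.088  0.262 -0.109] gap 0.0121 90 q [ 0.09  0.25  1.71 -0.    1.18  0.83]
```

{"api": "play_rows", "payload": {
  "steps": [
    [[0,0,0,0.01,0],[0,0,0,0.017,0],[0,0,0,0.017,0]]
  ]
}}

```text
time: 21.2
position: [0.5393, 0.1644, 0.1638]
eef_rot: [0.001, 0.926, 0.377, 0.001]
contact_force: [-0.9, -1.1, 6.3]
finger_gap: 0.0123
grip_force: 89.9
```

```bash
python3 st.py
```

```text
21.2 [0.5393 0.1644 0.1638] psi 44.32 F [-0.9 -1.1  6.3] T [-0.07   0.217 -0.084] gap 0.0123 90 q [ 0.09  0.25  1.71 -0.    1.18  0.88]
```

{"api": "play_rows", "payload": {
  "steps": [
    [[0,0,0,0.006,0],[0,0,0,0.011,0],[0,0,0,0.011,0]]
  ]
}}

```text
time: 21.58
position: [0.5394, 0.1644, 0.1638]
eef_rot: [0.001, 0.932, 0.361, 0.001]
contact_force: [-0.1, -0.7, 6.0]
finger_gap: 0.0122
grip_force: 89.8
```

```bash
python3 st.py
```

```text
21.57 [0.5394 0.1644 0.1638] psi 42.36 F [-0.1 -0.7  6. ] T [-0.034  0.117  0.113] gap 0.0122 90 q [ 0.09  0.25  1.71 -0.    1.18  0.92]
```

{"api": "play_rows", "payload": {
  "steps": [
    [[0,0,0,0.006,0],[0,0,0,0.011,0],[0,0,0,0.011,0]]
  ]
}}

```text
time: 21.95
position: [0.5396, 0.1646, 0.1638]
eef_rot: [0.001, 0.938, 0.346, 0.002]
contact_force: [1.2, 0.1, 5.7]
finger_gap: 0.0118
grip_force: 89.9
```

```bash
python3 st.py
```

```text
21.95 [0.5396 0.1646 0.1638] psi 40.43 F [1.2 0.1 5.7] T [ 0.072 -0.108  0.471] gap 0.0118 90 q [ 0.09  0.25  1.71 -0.    1.18  0.95]
```

{"api": "play_rows", "payload": {
  "steps": [
    [[0,0,0,0.003,0],[0,0,0,0.003,0]]
  ]
}}

```text
time: 22.2
position: [0.5397, 0.1647, 0.1638]
eef_rot: [0.001, 0.94, 0.341, 0.002]
contact_force: [1.6, 0.8, 5.0]
finger_gap: 0.0123
grip_force: 90.0
```

Run:
```python
from st import *
for _ in range(4): st();r.read_camera("top")
```

```text
22.2 [0.5397 0.1647 0.1638] psi 39.92 F [1.6 0.8 5. ] T [ 0.085 -0.065  0.721] gap 0.0123 90 q [ 0.09  0.25  1.71 -0.    1.18  0.96]
22.25 [0.5397 0.1647 0.1638] psi 39.92 F [1.7 0.5 4.7] T [ 0.135 -0.158  0.714] gap 0.0122 90 q [ 0.09  0.25  1.71 -0.    1.18  0.96]
22.3 [0.5397 0.1647 0.1638] psi 39.93 F [1.7 1.1 5.1] T [ 0.129 -0.127  0.714] gap 0.0116 90 q [ 0.09  0.25  1.71 -0.    1.18  0.96]
22.35 [0.5397 0.1647 0.1637] psi 39.93 F [1.9 1.3 5.2] T [ 0.128 -0.167  0.701] gap 0.012 90 q [ 0.09  0.25  1.71 -0.    1.18  0.96]
```

Snug at 0.71 N m with the roof on the rim. Release and rise.

{"api": "play_rows", "payload": {
  "steps": [
    [[0,0,0,0,20],[0,0,0,0,40],[0,0,0,0,55],[0,0,0,0,55],[0,0,0,0,55],[0,0,-0.03,0,55],[0,0,-0.08,0,55],[0,0,-0.15,0,55],[0,0,-0.22,0,55],[0,0,-0.25,0,55],[0,0,-0.25,0,55]]
  ],
  "force": 20
}}

```text
time: 23.78
position: [0.5387, 0.1645, 0.2885]
eef_rot: [0.0, 0.94, 0.341, 0.001]
contact_force: [0.7, 0.1, -1.1]
finger_gap: 0.0468
grip_force: 0.0
```

Run:
```python
from st import *
st();snap(r,"wrist","w6",0);snap(r,"side","s6",0)
z=load("w6.npz");P=wpts(z).reshape(-1,3);P=P[np.hypot(P[:,0]-.5397,P[:,1]-.163)<.06];Q=P[(P[:,2]>.132)&(P[:,2]<.146)];B=P[(P[:,2]>.158)&(P[:,2]<.172)]
A=np.c_[Q[:,:2]-[.5397,.163],np.ones(len(Q))];k=np.linalg.lstsq(A,Q[:,2],rcond=None)[0]
h=cv2.convexHull(Q[:,:2].astype(np.float32))[:,0]
print("slope",np.degrees(k[:2]).round(2),"z",k[2].round(4),circ(h)[0].round(4),cv2.minAreaRect(B[:,:2].astype(np.float32)))
c=np.zeros((420,960,3),np.uint8);c[:,:560]=z["c"];c[:360,560:]=cv2.resize(load("s6.npz")["c"][150:330,160:360],None,fx=2,fy=2);cv2.imwrite("pics/m6.png",cv2.resize(c,(800,350))[...,::-1])
```

```text
23.77 [0.5387 0.1645 0.2885] psi 39.84 F [ 0.7  0.1 -1.1] T [-0.004  0.029 -0.04 ] gap 0.0468 0 q [0.09 0.12 1.59 0.   1.42 0.96]
slope [0.09 0.08] z 0.138 [0.5395 0.1627 0.0506] ((0.5394796133041382, 0.16285108029842377), (0.06313694268465042, 0.013530411757528782), 40.2777214050293)
```

View pics/m6.png

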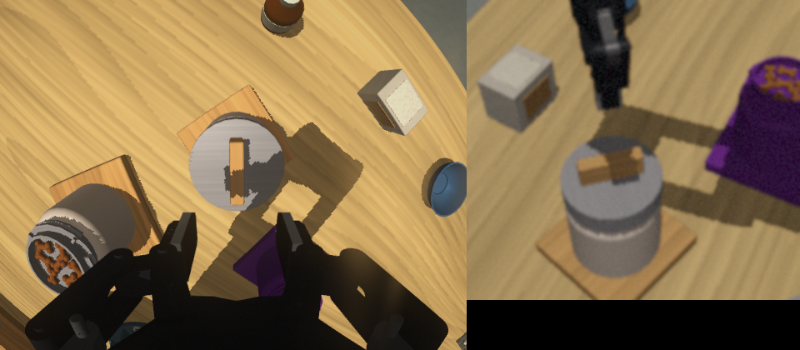

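The lid is level (0.1°), with its roof top at 0.138 (the rim at 0.134 plus the 4 mm roof), and centred on the neck. The bystanders look undisturbed and the gripper is clear. Handing in.

```bash
python3 -c "
from station import r
print(r.hand_in())"
```

```text
the job is handed in; nothing more can be done
None
```

The lid is screwed fully home on the small white canister, level and snug at about 0.7 N m, and let go; the job was handed in at about 24 s (no verdict was shown).

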